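Clamp a book in the drilling jig

TASK

Push the blue book along its channel in the plywood jig until it sits fully home against the metal stop, sliding it and never lifting it. Then push the clamp's red-handled lever over and down past its dead point until it snaps into lock with the rubber foot pressing on the book. Leave the other things on the bench where they are.

Things in the scene. Friction and masses are not known exactly. Their poses are not given: they have to be found in the camera images.
- jig: Fixed plywood board 320 (x) by 300 (y) by 18 mm, turned a little each time. Origin: centre of its underside; x along the book channel to the stop, y left, z up. Two rails along x, x = -75 to 110, inner faces at y = +-55.5, 12 mm wide, 14 mm above the board. Book home: its origin at x = 26, y = 0 +-3, z = 18 mm here. The clamp stands beside the -y rail.
- stop_face (a point): Middle of the stop's near face at the height of the board's top: x = 100, y = 0, z = 18 mm in the jig's frame. The stop is an aluminium bar across the channel, 135 mm wide, 20 mm deep, 30 mm high above the board.
- book: Loose blue hardback with a small yellow panel on its cover, lying flat between the rails (3 mm play each side), 0.18 to 0.37 kg, 148 (x, along the channel) by 105 (y) by 26 mm. Origin: centre of its underside. Starts with its front edge 48 to 85 mm short of the stop. Push its near (-x) edge, 74 mm from the origin; it slides with 1 to 5 N of friction.
- clamp_pivot (a point): Pivot of the lever, at x = 25, y = -110, z = 33 mm in the jig's frame, its axis along the jig's x. Steel side plates stand around it (40 mm in x, y = -128 to -78), up to z = 82. The hold-down arm, 16 mm wide, turns at y = -90, z = 75, reaches 67 mm towards +y; open, it slopes up and clears the book.
- lever_grip (a point): Point on the centre line of the lever's red handle, 95 mm from the pivot; moves with the lever. The handle is a round bar of radius 11 mm from 70 to 110 mm from the pivot, with a round end to 121 mm; below it is a steel rod of radius 5 mm.
- clamp_lever (a joint): Lever angle, rad. 0: open, standing 1.31 rad above level, leaning to the jig's -y. Grows as it swings over and down to -y (1.31 minus the value is its angle above level). Starts at 0 to 0.2, where light friction holds it. From 0.5 the foot on the book resists, up to 3 N at the handle, and springs it back if let go; past the dead point at 0.95 it snaps by itself to its stop at 1.25: locked. The arm follows.
- clamp_foot: Sprung black rubber foot, 20 mm across, under the end of the clamp's hold-down arm; origin on the arm's centre line, 60 mm from the arm's own pivot. When locked it is over the jig's x = 25, y = -30 mm and presses on the book's cover with about 8 N (the foot slides up to 8 mm into the arm then).
- tape_roll: Bystander: yellow roll of tape lying flat, 76 mm across, 24 mm high, on the jig's left-hand strip. Origin: centre of its underside. Not to be disturbed.
- glue_bottle: Bystander: small white bottle with orange cap, 36 mm across, 90 mm high, standing on the jig's far left corner. Origin: centre of its underside. Not to be disturbed.
- marker: Bystander: black marker with a red cap, 125 mm long, 17 mm thick, lying on the bench. Origin: under its middle. Not to be disturbed.
- mug: Bystander: white mug, 80 mm across, 90 mm high. Origin: centre of its underside. Not to be disturbed.
- card_box: Bystander: cardboard box 90 by 60 by 35 mm. Origin: centre of its underside. Not to be disturbed.
- screwdriver: Bystander: green screwdriver, 190 mm long, lying on the bench to the right of the jig. Origin: on its underside. Not to be disturbed.
Mind the look-alikes: they are no part of the job. Of the things that look like the book, the middle-sized one is meant.

How it is judged:
On the way, in this order (a step that is already met when the one before it is completed fails the run):
1. the book is home against the stop while the clamp is still open (x of book in the frame of jig above 0.023 m and z of book in the frame of jig below 0.021 m and value of joint clamp_lever below 0.45 rad), for 0.2 s.
2. the lever has snapped past its dead point into lock (value of joint clamp_lever above 1.18 rad), for 0.2 s.
At the end, for the whole second after the job is handed in: The book lies flat in the jig within 3 mm of the stop and at rest, the lever is locked (joint above 1.18 rad of 1.25), and the rubber foot presses on the book with more than 3 N (x of book in the frame of jig above 0.023 m and z of book in the frame of jig below 0.021 m and value of joint clamp_lever above 1.18 rad and contact force between clamp_foot and book above 3 N and linear speed of book below 0.01 m/s); the robot touches nothing.
It fails at once if the book is lifted, by more than 10 mm, or tipped (z of book in the frame of jig above 0.028 m or angle between book's own z axis and vertical above 0.2 rad).
It fails at once if a bystander is moved by more than 25 mm (distance of any of tape_roll, glue_bottle, marker, mug, card_box, screwdriver from where it was at the start of the episode above 0.025 m).
It fails at once if a bystander is lifted by more than 15 mm (height (world z) of any of tape_roll, glue_bottle above 0.033 m or height (world z) of any of marker, mug, card_box, screwdriver above 0.015 m).
It also fails if it takes over 48 s, if anything falls off the work surface, if the arm or the gripper's body presses on something with over 40 N, if the wrist force passes 120 N, or if a joint passes its speed limit or range.

ROBOT

A 6-joint arm with a two-finger parallel gripper is mounted at the origin on the work surface. World frame = base frame: x ahead of the robot, y to its left, z up, the work surface at z = 0. Lengths are in m, angles in rad, forces in N, time in s.
With the tool pointing down it reaches from about 0.225 to 0.875 m from the base axis. Payload 3.4 kg.
Tool frame: the origin (TCP) lies at the very end of the fingers, on their centre line; the grasp point (between the pads) lies 19 mm behind it; z points along the fingers, y is the line along which they close (so a half turn about z gives the same grasp; the last joint's range is limited). The gripper opens to 85 mm and grips with 20 to 120 N. Pads are 22 mm wide; open, the fingers measure 114 mm over their backs; the gripper's body (76 mm by 85 mm) begins 54 mm behind the grasp point. The pads swing forward as they close: fully open they stand 13 mm farther back than shut.
Start: joints at [-1.235, 0.276, 1.505, -0, 1.361, -0.121], TCP at [0.254, -0.516, 0.231] pointing down, gripper open.
Joint ranges: [-2.89, 2.89], [-0.75, 2.08], [0.22, 2.7], [-1.18, 4.32], [0.11, 2.71], [-2.7, 2.7]. Speed limits (rad/s): [2.57, 2.57, 3.14, 3.14, 3.14, 3.14].

INTERFACE

Orientations are given as a unit quaternion [w, x, y, z].
In Python, from rig import manip, get_image, camera_info gives the robot as it stands. The module is installed in compiled form; this text tells all that it offers.
- The arm moves only by the shell command python3 -m crank 'ROWS' [FORCE]. ROWS is a JSON object of lists of equal length, an entry for each row: "translation": the shift along the tool's x, y, z in mm, a list of three; "roll": the turn about the tool's z in rad; "fingers": the opening, from 0 (shut) to 1 (fully open). A call has 1 to 8 rows; each row shifts and turns the commanded pose from where the row before left it, along the tool's axes as they then stand; what a row does not reach is not made up. A row lasts 1/10 s, in which the tool goes at most 50 mm and 8.59 degrees, less where a joint would pass 70% of its speed; a pose out of reach is approached as far as the arm can. A call is refused whole if a number of a shift passes 50 or a number of a turn 0.15, either way. A call with a gripper value outside its range is refused whole. The fingers move at their own pace and stop on an object; FORCE is the grip in N (left out, the last holds). Time passes only in rows, so rows that do not move let the fingers close. It gives the time, the measured TCP pose, the force, the opening and the grip force at its end, in the units of the state.
- manip.get_state(): the state, without advancing time (a new reading comes with each control period).
- get_image(name): name is "scene" or "top"; returns the picture (400x640x3 uint8, blue, green, red); there is no depth.
- camera_info(name): a dict with "mtx" (3x3 intrinsics, pixels), "rvec" (rotation vector, rad) and "tvec" (3), from world to camera coordinates, as OpenCV has them. Camera axes: x right, y down, z forward; pixel columns grow to the right and rows downward; lengths in m; the calibration is good to about 2 mm. A picture is of the moment at which its call begins. camera_info takes no time and is no camera call.
- manip.sign_off(): hands the job in; it is judged then, once.
The state is a dict: "clock": time; "qpos": joint angles; "qd": joint speeds; "effort": joint torques, N m; "position": TCP position; "ee_rot": TCP orientation; "contact_force": force on the tool from outside, world axes, zero at the start; "moment": the same for the moment, N m; "width": finger opening in m; "gripper_force": force on a finger pad.
Only numpy, scipy, OpenCV 4.12 (cv2) and the standard library are available. Lean on these libraries where they do the work, as an engineer would, in place of code of your own. Each camera call takes 0.05 s, during which the arm holds its last target. There are 200 camera calls.

## Working session

There is one attempt and no reset: what is moved stays moved. The work goes in short steps, Python scripts to look and compute and a shell command to move; the robot and the scene stay as the last step left them, time stands still between calls to the robot, and variables do not carry over. Pictures are saved under pics/ and viewed, at most 10 in all, crops included, and the job is handed in when it is done.

```bash
mkdir -p pics; python3 - <<'E'
from rig import manip,get_image,camera_info
import cv2
for n in("scene","top"):
    cv2.imwrite(f"pics/{n}0.png",get_image(n)); print(camera_info(n))
print(manip.get_state())
E
```

```text
{'mtx': array([[383.68351178,   0.        , 315.28433856],
       [  0.        , 383.68351178, 204.96480089],
       [  0.        ,   0.        ,   1.        ]]), 'rvec': array([ 1.28677021,  2.37265443, -0.84591992]), 'tvec': array([ 0.22396401, -0.25832315,  1.3810373 ])}
{'mtx': array([[442.83762221,   0.        , 314.97706862],
       [  0.        , 442.83762221, 193.60953703],
       [  0.        ,   0.        ,   1.        ]]), 'rvec': array([ 2.18856569, -2.17585061,  0.11865259]), 'tvec': array([0.01078428, 0.50687012, 1.44839243])}
{'clock': 0.1, 'qpos': array([-1.23494525e+00,  2.76543305e-01,  1.50599177e+00, -1.42203606e-05,
        1.36068545e+00, -1.21012182e-01]), 'qd': array([-0.00126432, -0.00111484, -0.00359491, -0.00028718,  0.00228706,
        0.00058205]), 'effort': array([ 1.33229085e-03, -4.17698514e+01, -2.46405190e+01, -3.14495480e-05,
        5.75111408e-03, -1.20687997e-05]), 'position': array([ 0.25348533, -0.51560143,  0.2305255 ]), 'ee_rot': array([-8.08499567e-04,  9.74022091e-01,  2.26451548e-01, -9.41770804e-05]), 'contact_force': array([ 0.87579605, -0.35947786, -0.55076244]), 'moment': array([-0.02161958, -0.02537011, -0.01870505]), 'gripper_force': 0.0, 'width': 0.08521320535576828}
```

View pics/scene0.png

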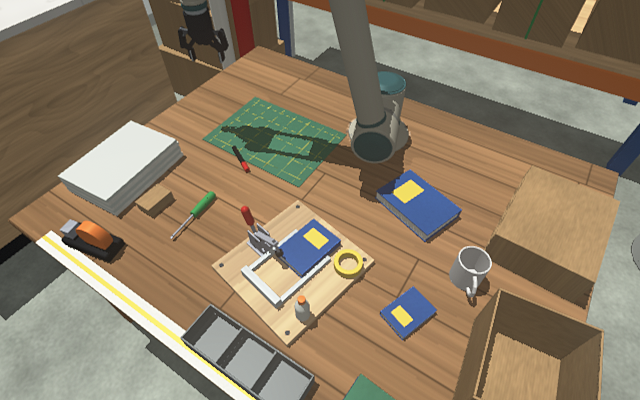

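View pics/top0.png

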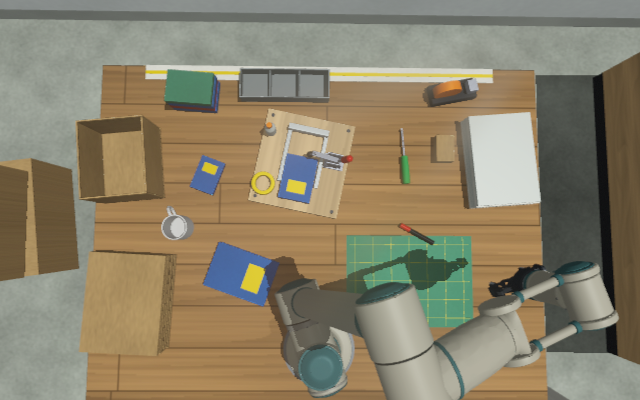

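The scene view shows the jig around (295,270), with the middle-sized book in it. The top view shows the jig around (302,163), its corners near (268,109), (355,125), (338,218) and (249,203). The lever's red tip is at (347,158). I'll zoom in for exact corners.

```bash
python3 - <<'E'
import cv2,numpy as np
a=cv2.imread("pics/top0.png")[100:225,240:365]; b=cv2.imread("pics/scene0.png")[195:350,205:385]
a=cv2.resize(a,(500,500),interpolation=cv2.INTER_CUBIC)
cv2.imwrite("pics/c1.png",a)
E
```

```text
(no output)
```

View pics/c1.png

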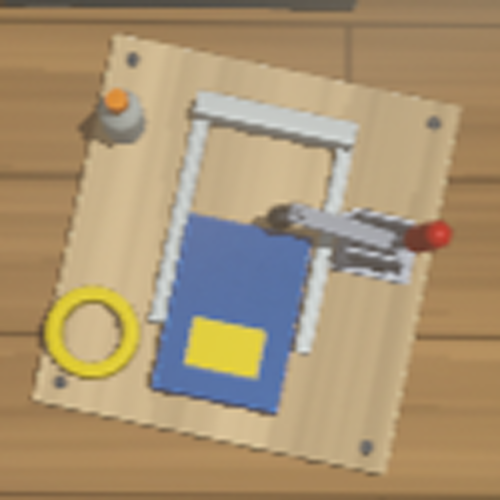

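The crop (4x, offset 240,100) shows board corners at (115,35), (462,105), (383,472) and (33,400). The book's near edge runs (152,388)-(277,412), and the red knob is at (432,236).

```bash
cat > h.py <<'E'
import numpy as np,cv2
from rig import manip,get_image,camera_info
def ray(n,p):
    c=camera_info(n);R=cv2.Rodrigues(c["rvec"])[0]
    u=cv2.undistortPoints(np.array([[p]],float),c["mtx"],None)[0,0]
    return -R.T@c["tvec"],R.T@np.array([u[0],u[1],1])
def plane(n,p,z):
    o,d=ray(n,p);return o+d*(z-o[2])/d[2]
def two(p,q):
    o1,d1=ray("top",p);o2,d2=ray("scene",q)
    s=np.linalg.lstsq(np.c_[d1,-d2],o2-o1,rcond=None)[0]
    a,b=o1+s[0]*d1,o2+s[1]*d2;return (a+b)/2,np.linalg.norm(a-b)
def blobs(im,f):
    return cv2.findContours(f.astype(np.uint8),cv2.RETR_EXTERNAL,cv2.CHAIN_APPROX_NONE)[0]
E
python3 - <<'E'
from h import *
c=np.array([(115,35),(462,105),(383,472),(33,400)])/4+[240-.4,100-.4]
P=np.array([plane("top",p,.018) for p in c]);print(P.round(4))
ctr=P.mean(0);print("ctr",ctr)
ex=(P[0]+P[1]-P[2]-P[3]);ey=(P[0]+P[3]-P[1]-P[2])
tx=np.arctan2(ex[1],ex[0]);ty=np.arctan2(-ey[0],ey[1]);print("yaw",tx,ty,np.linalg.norm(ex)/2,np.linalg.norm(ey)/2)
yaw=(tx+ty)/2;R=np.array([[np.cos(yaw),-np.sin(yaw)],[np.sin(yaw),np.cos(yaw)]])
J=lambda p:((p[:2]-ctr[:2])@R)
for nm,q,z in[("bookNL",(152,388),.044),("bookNR",(277,412),.044),("stop NL",(190,118),.048),("stop NR",(355,146),.048),("bookFL",(190,213),.044)]:
    print(nm,J(plane("top",np.array(q)/4+[239.6,99.6],z)).round(4))
np.savez("jig.npz",ctr=ctr,yaw=yaw)
T,S=cv2.imread("pics/top0.png").astype(int),cv2.imread("pics/scene0.png").astype(int)
def red(im,x0,x1,y0,y1):
    m=(im[...,2]>120)&(im[...,1]<70)&(im[...,0]<70);k=np.zeros_like(m);k[y0:y1,x0:x1]=1;ys,xs=np.nonzero(m&k);return xs.mean(),ys.mean(),xs.min(),xs.max(),ys.min(),ys.max()
t=red(T,330,365,145,170);s=red(S,235,265,200,235);print(t,s)
p,e=two(t[:2],s[:2]);print("handle mid",p,e,J(p))
for nm,j in[("pivot",(.025,-.11)),("bookpush",(-.1,0)),("home",(.026,0))]:print(nm,R@j+ctr[:2])
E
```

```text
[[ 0.7964  0.1732  0.018 ]
 [ 0.7387 -0.1211  0.018 ]
 [ 0.4277 -0.0544  0.018 ]
 [ 0.4858  0.2366  0.018 ]]
ctr [0.61216487 0.05854765 0.018     ]
yaw -0.20640824156386525 -0.19530495603970247 0.31753136649966396 0.29832332237235415
bookNL [-0.131   0.0526]
bookNR [-0.1293 -0.0514]
stop NL [0.0941 0.0691]
stop NR [ 0.0995 -0.0692]
bookFL [0.017  0.0527]
(np.float64(348.5769230769231), np.float64(158.3846153846154), np.int64(346), np.int64(351), np.int64(156), np.int64(161)) (np.float64(244.23333333333332), np.float64(209.46666666666667), np.int64(241), np.int64(248), np.int64(207), np.int64(214))
handle mid [ 0.60589857 -0.08761338  0.14063891] 0.0005614107414353395 [ 0.02302008 -0.14447279]
pivot [ 0.61471631 -0.05422864]
bookpush [0.51417527 0.07849852]
home [0.63764217 0.05336042]
```

The book's near edge is at jig x of about -130 mm, the yaw is about -0.20, and the lever is at about 0.06 rad. First I'll align the tool's x with the jig's x, then cross over.

```bash
python3 -m crank '{"translation":[[0,0,0],[0,0,0],[0,0,0],[0,0,0],[0,0,0]],"roll":[0.132,0.132,0.132,0.132,0.13],"fingers":[0.4,0.4,0.4,0.4,0.4]}' 30
python3 -m crank '{"translation":[[8,-48,0],[8,-48,0],[8,-48,0],[8,-48,0],[8,-48,0],[8,-48,0],[8,-48,0],[6,-48,0]],"roll":[0,0,0,0,0,0,0,0],"fingers":[0.4,0.4,0.4,0.4,0.4,0.4,0.4,0.4]}'
cat >> h.py <<'E'
from scipy.spatial.transform import Rotation as Ro
def jpos():
    s=manip.get_state();d=np.load("jig.npz");y=float(d["yaw"])
    p=s["position"]-[*d["ctr"][:2],0];R=Ro.from_euler("z",y)
    q=s["ee_rot"];M=(R.inv()*Ro.from_quat([*q[1:],q[0]])).as_matrix()
    print("t",s["clock"],"jig mm",(R.inv().apply(p)*1000).round(1),"toolx",M[:,0].round(3),"toolz",M[:,2].round(3),"F",R.inv().apply(s["contact_force"]).round(1),"w",round(s["width"],4))
E
python3 -c "from h import *;jpos()"
```

```text
clock: 0.6
position: [0.2535, -0.5158, 0.2308]
ee_rot: [-0.0, 0.995, -0.103, -0.0]
contact_force: [-0.5, 0.1, -0.6]
width: 0.0345
gripper_force: 0.0
clock: 1.4
position: [0.3914, -0.1503, 0.2312]
ee_rot: [-0.0, 0.995, -0.101, 0.0]
contact_force: [0.4, 0.1, -0.5]
width: 0.0341
gripper_force: 0.0
t 1.4 jig mm [-174.7 -248.7  231.2] toolx [ 1.    -0.001  0.   ] toolz [ 0.  0. -1.] F [ 0.3  0.1 -0.5] w 0.0341
```

```bash
python3 -m crank '{"translation":[[0,-50,0],[0,-50,0],[0,-50,0],[0,-50,10],[0,-49,20],[0,0,40],[0,0,40],[0,0,40]],"roll":[0,0,0,0,0,0,0,0],"fingers":[0.4,0.4,0.4,0.4,0.4,0.4,0.4,0.4]}' >/dev/null
python3 -m crank '{"translation":[[0,0,30],[0,0,16],[0,0,8],[0,0,0]],"roll":[0,0,0,0],"fingers":[0.4,0.4,0.4,0.4]}'
python3 - <<'E'
from h import *
jpos();cv2.imwrite("pics/top1.png",cv2.resize(get_image("top")[90:240,230:380],(600,600),interpolation=cv2.INTER_CUBIC))
E
```

```text
clock: 2.6
position: [0.4394, 0.0881, 0.0277]
ee_rot: [0.0, 0.995, -0.1, -0.001]
contact_force: [-0.2, -0.6, -0.5]
width: 0.0343
gripper_force: 0.0
t 2.6 jig mm [-175.2   -5.5   27.7] toolx [ 1.    -0.    -0.002] toolz [-0.002 -0.001 -1.   ] F [-0.  -0.6 -0.5] w 0.0343
```

View pics/top1.png

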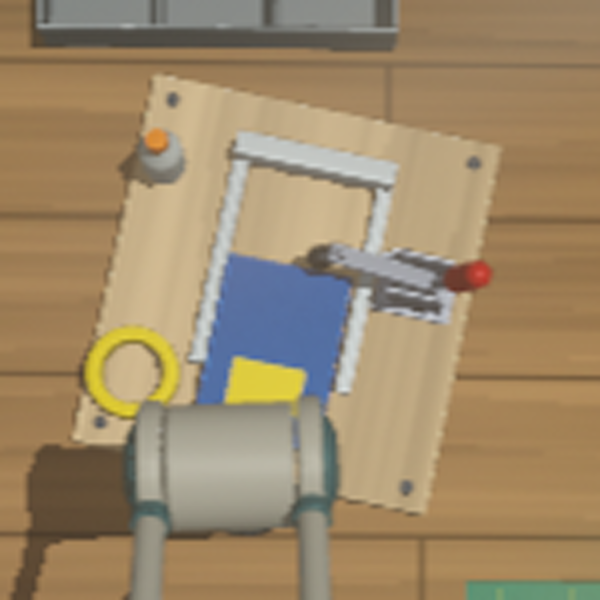

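The wrist is behind the book at about (235,465) in the crop, in line with the channel. The tape and lever are untouched. Now I'll push.

```bash
python3 -m crank '{"translation":[[10,-5,2],[15,0,0],[10,0,0],[8,0,0],[8,0,0],[8,0,0],[8,0,0],[8,0,0]],"roll":[0,0,0,0,0,0,0,0],"fingers":[0.4,0.4,0.4,0.4,0.4,0.4,0.4,0.4]}' >/dev/null; python3 -c "from h import *;jpos()"
```

```text
t 3.45 jig mm [-99.   -0.4  26.5] toolx [ 1. -0. -0.] toolz [-0. -0. -1.] F [-3.3 -0.3  1.2] w 0.0341
```

```bash
python3 -m crank '{"translation":[[8,0,0],[8,0,0],[6,0,0],[5,0,0],[3,0,0]],"roll":[0,0,0,0,0],"fingers":[0.4,0.4,0.4,0.4,0.4]}' >/dev/null; python3 -c "from h import *;jpos()"
```

```text
t 3.95 jig mm [-68.9  -0.3  26.5] toolx [ 1. -0.  0.] toolz [ 0. -0. -1.] F [-2.6 -0.4  1.7] w 0.0341
```

```bash
for i in 1; do python3 -m crank '{"translation":[[3,0,0],[2,0,0],[2,0,0]],"roll":[0,0,0],"fingers":[0.4,0.4,0.4]}'|grep -A0 force; python3 -m crank '{"translation":[[1,0,0],[1,0,0]],"roll":[0,0],"fingers":[0.4,0.4]}'|grep force;  done; python3 - <<'E'
from h import *
jpos();cv2.imwrite("pics/s2.png",cv2.resize(get_image("scene")[190:340,205:385],(720,600),interpolation=cv2.INTER_CUBIC))
E
```

```text
contact_force: [-2.1, 1.6, 1.3]
--
gripper_force: 1.0
contact_force: [-3.7, 0.2, 2.6]
gripper_force: 1.5
t 4.45 jig mm [-60.7  -0.4  26.5] toolx [ 1.    -0.    -0.001] toolz [-0.001 -0.    -1.   ] F [-3.7 -0.6  2.6] w 0.034
```

View pics/s2.png

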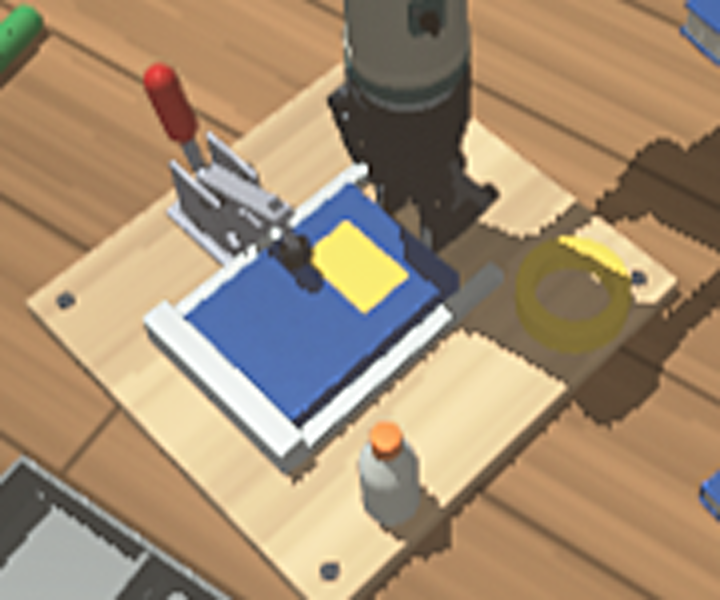

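The book's front edge (185,318)-(295,420) is almost at the stop, and the force is still only friction. I'll continue in 1 mm steps until the force rises.

```bash
python3 -m crank '{"translation":[[1,0,0],[1,0,0],[0,0,0]],"roll":[0,0,0],"fingers":[0.4,0.4,0.4]}'|grep contact; python3 -c "from h import *;jpos()"
```

```text
contact_force: [-6.4, 1.1, 4.2]
t 4.8 jig mm [-60.7  -0.3  26.6] toolx [ 1.    -0.    -0.004] toolz [-0.004 -0.    -1.   ] F [-6.5 -0.2  4.2] w 0.0341
```

```bash
python3 -m crank '{"translation":[[1,0,0],[1,0,0],[0,0,0]],"roll":[0,0,0],"fingers":[0.4,0.4,0.4]}'|grep contact; python3 -c "from h import *;jpos()"
```

```text
contact_force: [-8.9, 2.9, 6.8]
t 5.1 jig mm [-60.7  -0.4  26.4] toolx [ 1.    -0.001 -0.008] toolz [-0.008 -0.001 -1.   ] F [-9.3  1.1  6.8] w 0.034
```

The position has stalled at -60.7 and the force is rising, so the book is home. I'll back off, rise, shut the fingers and go beside the lever on its +y side.

```bash
python3 -m crank '{"translation":[[-10,0,0],[-20,0,0],[0,0,-40],[0,0,-50],[0,0,-50],[0,0,-50],[0,0,-10],[0,0,0]],"roll":[0,0,0,0,0,0,0,0],"fingers":[0.4,0.4,0,0,0,0,0,0]}'|grep -A1 contact
python3 -m crank '{"translation":[[36,34,0],[36,34,0],[37,35,0],[0,0,0]],"roll":[0,0,0,0],"fingers":[0,0,0,0]}' >/dev/null
python3 - <<'E'
from h import *
jpos();T,S=get_image("top").astype(int),get_image("scene").astype(int)
cv2.imwrite("pics/s3.png",cv2.resize(S[150:300,190:370].astype(np.uint8),(720,600),interpolation=cv2.INTER_CUBIC))
E
```

```text
contact_force: [0.4, 0.1, -0.7]
width: -0.0002
t 6.3 jig mm [  25.7 -107.6  222.9] toolx [ 1.    -0.005 -0.   ] toolz [-0.    -0.003 -1.   ] F [ 0.4 -0.2  0. ] w 0.0
```

View pics/s3.png

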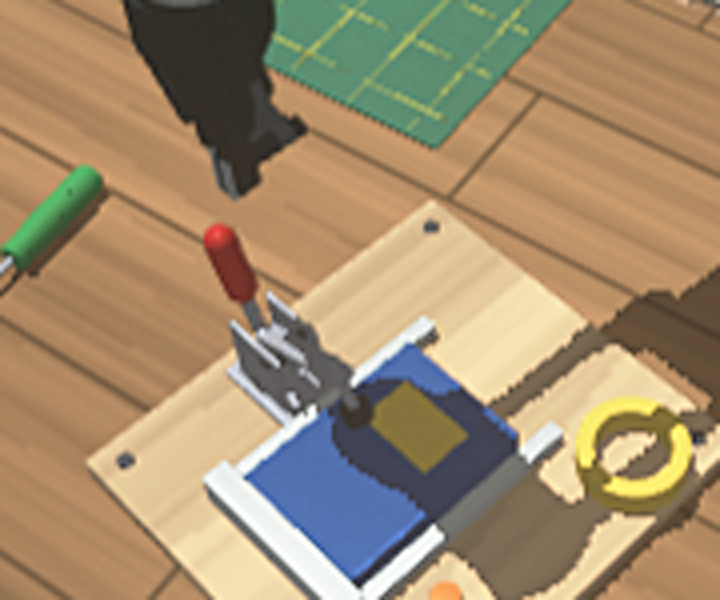

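The book sits against the stop at (290,530), the lever stands upright with its tip at (220,237), and the closed fingers are above it. I'll descend on the lever's +y side.

```bash
python3 -m crank '{"translation":[[-1,-8,0],[0,0,25],[0,0,25],[0,0,25],[0,0,15],[0,0,8],[0,0,0]],"roll":[0,0,0,0,0,0,0],"fingers":[0,0,0,0,0,0,0]}' >/dev/null; python3 -c "from h import *;jpos()"
```

```text
t 7.1 jig mm [ 19.2 -93.4 127.5] toolx [ 1.     0.001 -0.003] toolz [-0.003  0.    -1.   ] F [-1.  -0.1  0.6] w 0.0003
```

```bash
python3 -m crank '{"translation":[[5,2,0],[0,7,0],[0,7,1],[0,7,1],[0,7,2],[0,6,1]],"roll":[0,0,0,0,0,0],"fingers":[0,0,0,0,0,0]}' >/dev/null; python3 -c "from h import *;jpos()"
```

```text
t 7.7 jig mm [  25.8 -131.6  123.5] toolx [ 1.    -0.001  0.   ] toolz [ 0.  0. -1.] F [ 0.1  0.4 -0.3] w -0.0002
```

```bash
python3 -m crank '{"translation":[[-1,5,3],[0,5,3],[0,5,4],[0,5,4],[0,5,4],[0,5,4]],"roll":[0,0,0,0,0,0],"fingers":[0,0,0,0,0,0]}' >/dev/null; python3 - <<'E'
from h import *
jpos()
cv2.imwrite("pics/s4.png",cv2.resize(get_image("scene")[150:300,190:370],(720,600),interpolation=cv2.INTER_CUBIC))
E
```

```text
t 8.3 jig mm [  24.8 -160.9  101.3] toolx [ 1. -0.  0.] toolz [ 0.  0. -1.] F [-0.2  0.9  1.5] w -0.0002
```

View pics/s4.png

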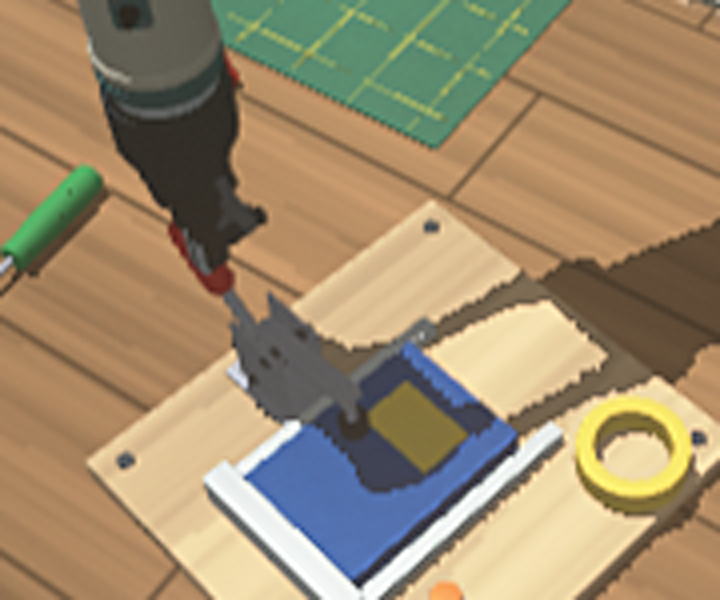

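The fingers at (215,260) are pushing the lever, which has swung over, and the foot at (355,425) is reaching the book. I'll continue along the arc past the dead point.

```bash
python3 -m crank '{"translation":[[0,4,4],[0,4,5],[0,4,5],[0,3,5],[0,3,6],[0,2,6],[0,2,6],[0,0,6]],"roll":[0,0,0,0,0,0,0,0],"fingers":[0,0,0,0,0,0,0,0]}' >/dev/null; python3 -c "from h import *;jpos()"
```

```text
t 9.15 jig mm [  24.4 -182.9   57.6] toolx [ 1.    -0.001 -0.001] toolz [-0.001  0.    -1.   ] F [-0.6  0.1  0.6] w 0.0002
```

```bash
python3 -m crank '{"translation":[[0,0,-20],[0,0,-40],[0,0,-50],[0,50,-50],[0,50,0],[0,50,0],[0,50,0],[0,0,0]],"roll":[0,0,0,0,0,0,0,0],"fingers":[0,0,0,0,0,0,0,0]}' >/dev/null; python3 - <<'E'
from h import *
jpos();T=get_image("top");S=get_image("scene")
cv2.imwrite("pics/f.png",np.hstack([cv2.resize(S[190:340,195:345],(400,400),interpolation=3),cv2.resize(T[90:240,230:380],(400,400),interpolation=3)]))
E
```

```text
t 9.95 jig mm [  24.6 -374.7  203.1] toolx [ 1.    -0.006 -0.   ] toolz [-0.    -0.004 -1.   ] F [-0.6  0.8  0.3] w -0.0002
```

View pics/f.png

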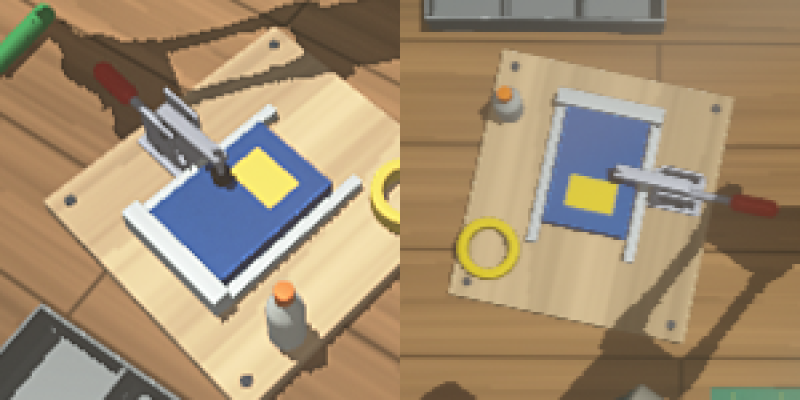

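Lever over at (105,75)/(755,207), foot on the cover, book at the stop. I'll check the lever angle numerically.

```bash
python3 - <<'E'
from h import *
T,S=get_image("top").astype(int),get_image("scene").astype(int)
def red(im,x0,x1,y0,y1):
    m=(im[...,2]>70)&(im[...,1]<50)&(im[...,0]<55);k=np.zeros_like(m);k[y0:y1,x0:x1]=1;ys,xs=np.nonzero(m&k);return xs.mean(),ys.mean()
p,e=two(red(T,345,380,155,178),red(S,225,260,205,240))
d=np.load("jig.npz");q=Ro.from_euler("z",-float(d["yaw"])).apply(p-[*d["ctr"][:2],0])
print(q,e,"lever",1.31-np.arctan2(q[2]-.033,-.11-q[1]))
# book front/near edges from yellow/blue mask in top
m=(T[...,0]>110)&(T[...,2]<90)&(T[...,0]-T[...,2]>50)
ys,xs=np.nonzero(m[110:190,270:335]);P=np.array([plane("top",(x+270,y+110),.044) for x,y in zip(xs,ys)])
J=Ro.from_euler("z",-float(d["yaw"])).apply(P-[*d["ctr"][:2],0]);print("book x",np.percentile(J[:,0],[1,99]),"y",np.percentile(J[:,1],[1,99]))
E
```

```text
** On entry to DLASCL parameter number  4 had an illegal value
 ** On entry to DLASCL parameter number  4 had an illegal value
 ** On entry to DLASCL parameter number  4 had an illegal value
 ** On entry to DLASCL parameter number  4 had an illegal value
 ** On entry to DLASCL parameter number  5 had an illegal value
 ** On entry to DLASCL parameter number  4 had an illegal value<stdin>:4: RuntimeWarning: Mean of empty slice.
  ret = ret.dtype.type(ret / rcount)
Traceback (most recent call last):
  File "h.py", line 11, in two
    s=np.linalg.lstsq(np.c_[d1,-d2],o2-o1,rcond=None)[0]
      ~~~~~~~~~~~~~~~^^^^^^^^^^^^^^^^^^^^^^^^^^^^^^^^
numpy.linalg.LinAlgError: SVD did not converge in Linear Least Squares
```

```bash
python3 - <<'E'
from h import *
T,S=get_image("top").astype(int),get_image("scene").astype(int)
def red(im,x0,x1,y0,y1):
    m=(im[...,2]>60)&(im[...,2]>2.2*im[...,1]);k=np.zeros_like(m);k[y0:y1,x0:x1]=1;ys,xs=np.nonzero(m&k);print(len(xs));return xs.mean(),ys.mean()
p,e=two(red(T,340,385,155,180),red(S,220,260,200,245))
d=np.load("jig.npz");q=Ro.from_euler("z",-float(d["yaw"])).apply(p-[*d["ctr"][:2],0])
print(q,e,"lever",1.31-np.arctan2(q[2]-.033,-.11-q[1]))
m=(T[...,0]-T[...,2]>40)
ys,xs=np.nonzero(m[110:190,270:335]);P=np.array([plane("top",(x+270,y+110),.044) for x,y in zip(xs,ys)])
J=Ro.from_euler("z",-float(d["yaw"])).apply(P-[*d["ctr"][:2],0]);print("book x",np.percentile(J[:,0],[1,99]),"y",np.percentile(J[:,1],[1,99]))
E
```

```text
0
97
 ** On entry to DLASCL parameter number  4 had an illegal value
 ** On entry to DLASCL parameter number  4 had an illegal value
 ** On entry to DLASCL parameter number  4 had an illegal value
 ** On entry to DLASCL parameter number  4 had an illegal value
 ** On entry to DLASCL parameter number  5 had an illegal value
 ** On entry to DLASCL parameter number  4 had an illegal value<stdin>:4: RuntimeWarning: Mean of empty slice.
  ret = ret.dtype.type(ret / rcount)
Traceback (most recent call last):
  File "h.py", line 11, in two
    s=np.linalg.lstsq(np.c_[d1,-d2],o2-o1,rcond=None)[0]
      ~~~~~~~~~~~~~~~^^^^^^^^^^^^^^^^^^^^^^^^^^^^^^^^
numpy.linalg.LinAlgError: SVD did not converge in Linear Least Squares
```

The arm, having settled, now hides the handle from the top camera. I'll measure from the saved picture.

```bash
python3 - <<'E'
from h import *
F=cv2.imread("pics/f.png").astype(int)
m=(F[...,2]>60)&(F[...,2]>1.9*F[...,1])&(F[...,2]>1.9*F[...,0])
def c(x0,x1,y0,y1):
    ys,xs=np.nonzero(m[y0:y1,x0:x1]);print(len(xs));return np.array([xs.mean()+x0,ys.mean()+y0])
s=c(80,150,50,115)*.375+[194.7,189.7];t=(c(715,790,185,230)-[400,0])*.375+[229.7,89.7]
print(s,t)
p,e=two(t,s);d=np.load("jig.npz");q=Ro.from_euler("z",-float(d["yaw"])).apply(p-[*d["ctr"][:2],0])
print(q,e,"lever",1.31-np.arctan2(q[2]-.033,-.11-q[1]))
T=F[:,400:];ys,xs=np.nonzero(T[...,0]-T[...,2]>40)
J=np.array([plane("top",(x*.375+229.7,y*.375+89.7),.044) for x,y in zip(xs,ys) if 130<x<260 and 90<y<245])
J=Ro.from_euler("z",-float(d["yaw"])).apply(J-[*d["ctr"][:2],0]);print("book x",np.percentile(J[:,0],[.5,99.5]))
jpos()
E
```

```text
857
580
[237.50163361 220.55457993] [362.6200431  166.92025862]
[ 0.02289332 -0.2007112   0.04018108] 0.0012942421436624454 lever 1.2310004966853765Traceback (most recent call last):
  File "<stdin>", line 11, in <module>
  File "h.py", line 8, in plane
    o,d=ray(n,p);return o+d*(z-o[2])/d[2]
        ~~~^^^^^
  File "h.py", line 4, in ray
    c=camera_info(n);R=cv2.Rodrigues(c["rvec"])[0]
ValueError: time passes only in moves, steps and waits
```

The lever measures about 1.23 rad, so it's locked. The book is at the stop and the robot is clear.

```bash
python3 -c "
from rig import manip
print(manip.sign_off())"
```

```text
the job is handed in; nothing more can be done
None
```

I pushed the book home against the stop and locked the clamp (lever about 1.23 rad by camera, foot on the cover), with the bystanders in view unmoved, and handed the job in; the foot's force was not measured and no verdict came back.

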